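Mirror the touch-up pens for a left-handed colleague

TASK

A left-handed colleague takes over the bench: move the four touch-up pens from the wooden rack to the empty blue rack in reversed order, so that, as seen by the robot, the pen now at the left end of the wooden row ends at the right end of the blue row, the second from the left becomes the second from the right, and so on. Lay each pen level across both blue bars, down in its notch and about centred, one pen to a notch.

Things in the scene. Friction and masses are not known exactly. Their poses are not given: they have to be found in the camera images.
- pen_black: the black touch-up pen, slim and straight, 135 mm long, 9 mm wide and high; origin at the middle of its underside, y along the pen, z up. It starts level in its cradle on the wooden rack, underside 36 mm above the bench, within 6 mm of the cradle's centre, lying along the rack's x axis. At the end either end may point ahead and any side may be up.
- pen_white: the white touch-up pen, slim and straight, 145 mm long, 9 mm wide and high; origin at the middle of its underside, y along the pen, z up. It starts level in its cradle on the wooden rack, underside 36 mm above the bench, within 6 mm of the cradle's centre, lying along the rack's x axis. At the end either end may point ahead and any side may be up.
- pen_red: the dark red touch-up pen, slim and straight, 165 mm long, 9 mm wide and high; origin at the middle of its underside, y along the pen, z up. It starts level in its cradle on the wooden rack, underside 36 mm above the bench, within 6 mm of the cradle's centre, lying along the rack's x axis. At the end either end may point ahead and any side may be up.
- pen_amber: the light wood-coloured (amber) touch-up pen, slim and straight, 175 mm long, 9 mm wide and high; origin at the middle of its underside, y along the pen, z up. It starts level in its cradle on the wooden rack, underside 36 mm above the bench, within 6 mm of the cradle's centre, lying along the rack's x axis. At the end either end may point ahead and any side may be up.
- cradle_black: the fixed green cradle in which the black pen starts (all four look alike); it marks the pen's first place in the row. 82 x 44 mm; origin at the centre of its underside, 8 mm above the bench; axes as the wooden rack. Two 10 mm thick uprights at x = -36 and +36 mm, 62 mm apart inside, carry the pen 28 mm above the origin in notches 20 mm wide, 6 mm deep.
- cradle_white: the fixed green cradle in which the white pen starts (all four look alike); it marks the pen's first place in the row. 82 x 44 mm; origin at the centre of its underside, 8 mm above the bench; axes as the wooden rack. Two 10 mm thick uprights at x = -36 and +36 mm, 62 mm apart inside, carry the pen 28 mm above the origin in notches 20 mm wide, 6 mm deep.
- cradle_red: the fixed green cradle in which the dark red pen starts (all four look alike); it marks the pen's first place in the row. 82 x 44 mm; origin at the centre of its underside, 8 mm above the bench; axes as the wooden rack. Two 10 mm thick uprights at x = -36 and +36 mm, 62 mm apart inside, carry the pen 28 mm above the origin in notches 20 mm wide, 6 mm deep.
- cradle_amber: the fixed green cradle in which the light wood-coloured (amber) pen starts (all four look alike); it marks the pen's first place in the row. 82 x 44 mm; origin at the centre of its underside, 8 mm above the bench; axes as the wooden rack. Two 10 mm thick uprights at x = -36 and +36 mm, 62 mm apart inside, carry the pen 28 mm above the origin in notches 20 mm wide, 6 mm deep.
- wooden_rack: the fixed wooden board, 104 x 236 x 8 mm, with the four green cradles in a row along its y axis, at y = +75, +25, -25, -75 mm, in any order. Origin at the centre of its underside, on the bench; x points away from the robot, y to the robot's left, turned by up to 17 degrees. It stands on the robot's left or right, the blue rack on the other side.
- blue_rack: fixed empty rack: grey plate 104 x 236 x 8 mm, two blue scalloped bars along y, 10 mm thick, at x = -36 and +36 mm. Origin and axes as the wooden rack's, turned on its own. Four places at y = +75, +25, -25, -75 mm: a pen lies along x on both bars, underside at z = 36 mm, in notches 20 mm wide at the bottom between round lobes with tops at z = 51 mm.

How it is judged:
At the end, for the whole second after the job is handed in: Each pen lies released and at rest in the blue rack: its cradle being at y on the wooden rack, its middle is at -y on the blue rack within 10 mm and at x = 0 within 25 mm, it lies along x within 0.2 rad, and its origin is 32 to 49 mm above the rack's underside (x of pen_black in the frame of blue_rack between -0.025 and 0.025 m and z of pen_black in the frame of blue_rack between 0.032 and 0.049 m and angle between the y axis of each of pen_black, pen_white, pen_red, pen_amber and the x axis of blue_rack, either way round below 0.2 rad and linear speed of each of pen_black, pen_white, pen_red, pen_amber below 0.02 m/s and angular speed of each of pen_black, pen_white, pen_red, pen_amber below 0.2 rad/s and ((y of cradle_black in the frame of wooden_rack between 0.063 and 0.087 m and y of pen_black in the frame of blue_rack between -0.085 and -0.065 m) or (y of cradle_black in the frame of wooden_rack between 0.013 and 0.037 m and y of pen_black in the frame of blue_rack between -0.035 and -0.015 m) or (y of cradle_black in the frame of wooden_rack between -0.037 and -0.013 m and y of pen_black in the frame of blue_rack between 0.015 and 0.035 m) or (y of cradle_black in the frame of wooden_rack between -0.087 and -0.063 m and y of pen_black in the frame of blue_rack between 0.065 and 0.085 m)) and x of pen_white in the frame of blue_rack between -0.025 and 0.025 m and z of pen_white in the frame of blue_rack between 0.032 and 0.049 m and ((y of cradle_white in the frame of wooden_rack between 0.063 and 0.087 m and y of pen_white in the frame of blue_rack between -0.085 and -0.065 m) or (y of cradle_white in the frame of wooden_rack between 0.013 and 0.037 m and y of pen_white in the frame of blue_rack between -0.035 and -0.015 m) or (y of cradle_white in the frame of wooden_rack between -0.037 and -0.013 m and y of pen_white in the frame of blue_rack between 0.015 and 0.035 m) or (y of cradle_white in the frame of wooden_rack between -0.087 and -0.063 m and y of pen_white in the frame of blue_rack between 0.065 and 0.085 m)) and x of pen_red in the frame of blue_rack between -0.025 and 0.025 m and z of pen_red in the frame of blue_rack between 0.032 and 0.049 m and ((y of cradle_red in the frame of wooden_rack between 0.063 and 0.087 m and y of pen_red in the frame of blue_rack between -0.085 and -0.065 m) or (y of cradle_red in the frame of wooden_rack between 0.013 and 0.037 m and y of pen_red in the frame of blue_rack between -0.035 and -0.015 m) or (y of cradle_red in the frame of wooden_rack between -0.037 and -0.013 m and y of pen_red in the frame of blue_rack between 0.015 and 0.035 m) or (y of cradle_red in the frame of wooden_rack between -0.087 and -0.063 m and y of pen_red in the frame of blue_rack between 0.065 and 0.085 m)) and x of pen_amber in the frame of blue_rack between -0.025 and 0.025 m and z of pen_amber in the frame of blue_rack between 0.032 and 0.049 m and ((y of cradle_amber in the frame of wooden_rack between 0.063 and 0.087 m and y of pen_amber in the frame of blue_rack between -0.085 and -0.065 m) or (y of cradle_amber in the frame of wooden_rack between 0.013 and 0.037 m and y of pen_amber in the frame of blue_rack between -0.035 and -0.015 m) or (y of cradle_amber in the frame of wooden_rack between -0.037 and -0.013 m and y of pen_amber in the frame of blue_rack between 0.015 and 0.035 m) or (y of cradle_amber in the frame of wooden_rack between -0.087 and -0.063 m and y of pen_amber in the frame of blue_rack between 0.065 and 0.085 m))); the robot touches nothing.
It also fails if it takes over 141 s, if anything falls off the work surface, if the arm or the gripper's body presses on something with over 40 N, if the wrist force passes 120 N, or if a joint passes its speed limit or range.

ROBOT

A 7-joint arm with a two-finger parallel gripper is mounted at the origin on a cart in front of the work surface, level with it; the furniture and walls round the work are solid. World frame = base frame: x ahead of the robot, y to its left, z up, the work surface at z = 0. Lengths are in m, angles in rad, forces in N, time in s.
With the tool pointing down it reaches from about 0.4 to 0.85 m from the base axis. Payload 4.5 kg.
Tool frame: the origin (TCP) lies midway between the tips of the shut fingers; the grasp point (between the pads) lies 19 mm behind it (r.grip_point_offset is the distance from the TCP to the grasp point, in m); z points along the fingers, y is the line along which they close (so a half turn about z gives the same grasp; the last joint's range is limited). The gripper opens to 88 mm and grips with 3 to 60 N. Pads are 18 mm wide; open, the fingers measure 123 mm over their backs; the gripper's body (75 mm by 187 mm) begins 45 mm behind the grasp point.
Start: joints at [1.229, 0.689, -0.195, 1.565, 0.157, 0.902, -0.215], TCP at [0.229, -0.581, 0.239] pointing down, gripper open.
Joint ranges: [-3.01, 3.01], [-0.46, 2.08], [-1.47, 1.51], [0.13, 2.56], [-1, 4.14], [0.04, 2.09], [-2.66, 2.66]. Speed limits (rad/s): [2.57, 2.57, 3.14, 3.14, 3.14, 3.14, 3.14].

INTERFACE

Orientations are given as a unit quaternion [x, y, z, w].
In Python, from plant import r, optics gives the robot as it stands.
- The arm moves only by the shell command python3 -m pendant 'ROWS' [OPENING] [FORCE]. ROWS is JSON, a list of rows, each a list of 6 numbers: the shift along the tool's x, y, z as a fraction of full scale, then the turn, a rotation vector about the tool's x, y, z as a fraction of full scale. A call has 1 to 5 rows; each row shifts and turns the commanded pose from where the row before left it, along the tool's axes as they then stand; what a row does not reach is not made up. Full scale, the value 1, is 0.025 m for a shift and pi rad for a turn. A row lasts 1/12 s, in which the tool goes at most 41.7 mm and 7.16 degrees, less where a joint would pass 70% of its speed; a pose out of reach is approached as far as the arm can. A call with a number of a shift or a turn outside -1 to 1 is refused whole. A call with a gripper value outside its range is refused whole. OPENING is the opening, from -1 (shut) to 1 (fully open), set as the call begins (- or left out, the last holds). The fingers move at their own pace and stop on an object; FORCE is the grip in N (left out, the last holds). Time passes only in rows, so rows that do not move let the fingers close. It gives the time, the measured TCP pose, the force, the opening and the grip force at its end, in the units of the state.
- r.get_state(): the state, without advancing time (a new reading comes with each control period).
- optics.snapshot(name): name is "side" or "top" or "wrist"; returns (picture, depth): 480x640x3 uint8, blue, green, red; 480x640 float32, m along the optical axis (not along the pixel's ray), 0 where there is no reading.
- optics.calibration(name): a dict with "vfov" (degrees; the focal length in pixels is half the picture's height over the tangent of half this angle, whatever the lens; pixels are square), "cx", "cy" (the principal point, pixels), "cam_to_world" (4x4, takes a point from camera to world coordinates); the wrist camera has in their place "tool_from_camera" (4x4, takes a point from camera to tool coordinates, whose origin is the TCP and whose axes are the flange's). Camera axes: x right, y up, looking along -z (the intrinsics and any distortion apply to the point x, -y, -z); pixel columns grow to the right and rows downward; lengths in m; the calibration is good to about 2 mm. A picture is of the moment at which its call begins: read the wrist's pose just before it. calibration takes no time and is no camera call.
- r.finish_job(): hands the job in; it is judged then, once.
The state is a dict: "clock": time; "q": joint angles; "qd": joint speeds; "joint_torque": joint torques, N m; "tool_pos": TCP position; "eef_rot": TCP orientation; "contact_force": force on the tool from outside, world axes, zero at the start; "moment": the same for the moment, N m; "opening": opening from 0.0 (shut) to 1.0 (fully open); "finger_force": force on a finger pad.
Only numpy, scipy, OpenCV 4.12 (cv2) and the standard library are available. Lean on these libraries where they do the work, as an engineer would, in place of code of your own. Each camera call takes 0.05 s, during which the arm holds its last target. There are 200 camera calls.

## Working session

There is one attempt and no reset: what is moved stays moved. The work goes in short steps, Python scripts to look and compute and a shell command to move; the robot and the scene stay as the last step left them, time stands still between calls to the robot, and variables do not carry over. Pictures are saved under pics/ and viewed, at most 14 in all, crops included, and the job is handed in when it is done.

```bash
ls; mkdir -p pics; python3 - <<'E'
from plant import r, optics
import cv2
print(r.get_state())
for n in("top","side","wrist"):
    p,d=optics.snapshot(n); cv2.imwrite(f"pics/{n}0.png",p); print(n,optics.calibration(n),(d>0).mean())
E
```

```text
pics
{'clock': 0.0, 'q': array([ 1.22879468,  0.68995102, -0.1945241 ,  1.56632044,  0.15728232,
        0.90251517, -0.21513299]), 'qd': array([-9.12498759e-04,  1.75612111e-05, -1.21949838e-03, -3.04299219e-04,
        6.11851591e-04,  4.45671549e-06, -4.23235564e-04]), 'joint_torque': array([ 4.61550972e-04, -5.27552640e+01, -1.26681738e+00, -1.53428060e+01,
       -5.26869670e-02,  6.64673396e-03,  1.51460144e-04]), 'tool_pos': array([ 0.22911946, -0.58081736,  0.23793715]), 'eef_rot': array([ 9.82393883e-01,  1.86819284e-01, -2.25052797e-04, -8.73366536e-04]), 'contact_force': array([0.29273706, 0.36675005, 0.1731358 ]), 'moment': array([-0.00852504,  0.00613417, -0.04347708]), 'finger_force': 0.0, 'opening': 1.0028748624475792}
top {'vfov': 42.7302804801166, 'cx': 321.8189010629324, 'cy': 232.71240346807016, 'cam_to_world': array([[-0.00603394,  0.98043465, -0.19675237,  0.25648122],
       [-0.99997073, -0.00684167, -0.00342585, -0.01570034],
       [-0.00470494,  0.19672594,  0.98044723,  1.34454069],
       [ 0.        ,  0.        ,  0.        ,  1.        ]])} 0.9959798177083333
side {'vfov': 53.63820007733349, 'cx': 314.1855740206025, 'cy': 231.11154044778547, 'cam_to_world': array([[-0.98875334,  0.10690793, -0.10458266,  0.42772835],
       [-0.14947186, -0.68302442,  0.71493762,  0.58761533],
       [ 0.00499999,  0.72252912,  0.69132241,  0.65668364],
       [ 0.        ,  0.        ,  0.        ,  1.        ]])} 0.9961360677083333
wrist {'vfov': 71.00895422081972, 'cx': 315.06633302433283, 'cy': 243.4590340689098, 'tool_from_camera': array([[ 7.56261570e-05,  9.57443451e-01,  2.88620913e-01,
         7.36725399e-02],
       [ 9.99999541e-01,  2.03305619e-04, -9.36452430e-04,
        -4.32006311e-04],
       [-9.55278500e-04,  2.88620851e-01, -9.57442996e-01,
        -1.45510599e-01],
       [ 0.00000000e+00,  0.00000000e+00,  0.00000000e+00,
         1.00000000e+00]])} 0.99599609375
```

View pics/top0.png

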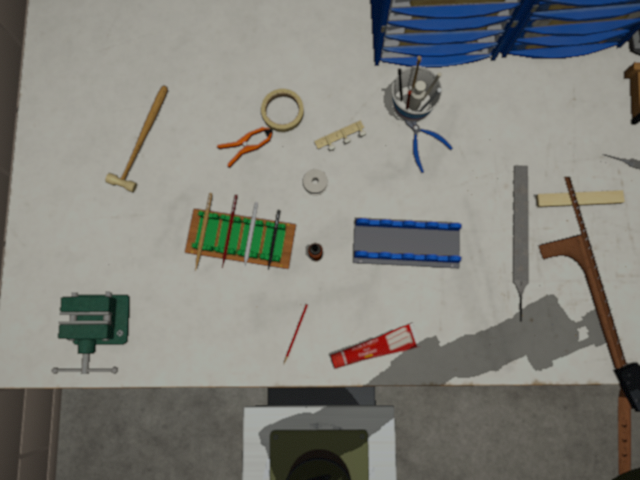

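View pics/side0.png

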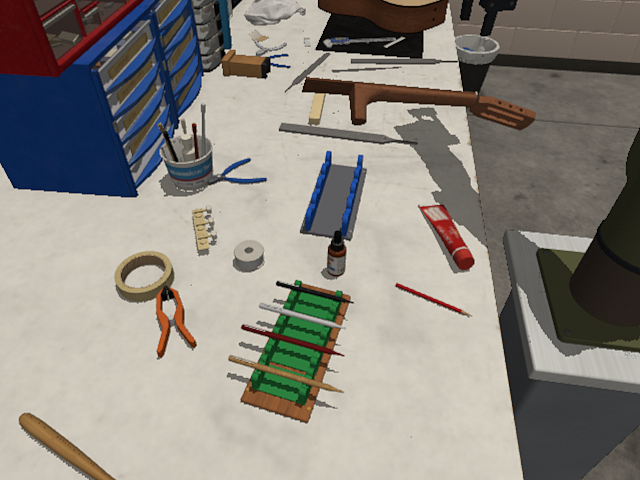

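The top view shows the wooden rack at about (240,238), with amber, red, white and black from left to right. The blue rack is at about (407,242), with a bottle between them at (315,252). The side view agrees.

```bash
cat > h.py <<'E'
from plant import r, optics
import numpy as np, cv2
from scipy.spatial.transform import Rotation as R
def cam(n,st=None):
    c=optics.calibration(n); f=240/np.tan(np.radians(c["vfov"]/2))
    if n=="wrist":
        T=np.eye(4);T[:3,:3]=R.from_quat(st["eef_rot"]).as_matrix();T[:3,3]=st["tool_pos"]
        M=T@c["tool_from_camera"]
    else: M=c["cam_to_world"]
    return M,f,c["cx"],c["cy"]
def rays(C,uv):
    M,f,cx,cy=C; uv=np.atleast_2d(uv).astype(float)
    d=np.c_[(uv[:,0]-cx)/f,-(uv[:,1]-cy)/f,-np.ones(len(uv))]
    return M[:3,3],d@M[:3,:3].T
def onplane(C,uv,z):
    o,d=rays(C,uv); return o+d*((z-o[2])/d[:,2])[:,None]
def bydepth(C,uv,D):
    o,d=rays(C,uv); uv=np.atleast_2d(uv).astype(int); return o+d*D[uv[:,1],uv[:,0]][:,None]
def cross(C1,a,C2,b):
    o,d=rays(C1,a);p,e=rays(C2,b);d=d[0];e=e[0]
    s=np.linalg.lstsq(np.c_[d,-e],p-o,rcond=None)[0]; A=o+s[0]*d;B=p+s[1]*e
    return (A+B)/2,np.linalg.norm(A-B)
def snap(n):
    st=r.get_state(); p,d=optics.snapshot(n); return cam(n,st),p,d
E
python3 - <<'E'
from h import *
for n,box in (("top",(345,205,475,280)),("side",(295,145,375,240))):
    C,p,D=snap(n); hsv=cv2.cvtColor(p,cv2.COLOR_BGR2HSV)
    m=cv2.inRange(hsv,(100,120,60),(130,255,255)); z=np.zeros_like(m);z[box[1]:box[3],box[0]:box[2]]=1
    v,u=np.nonzero((m>0)&(z>0)); P=bydepth(C,np.c_[u,v],D)
    print(n,"blue n",len(P),"z pct",np.percentile(P[:,2],[5,50,95,99]).round(4))
    rc=cv2.minAreaRect(P[:,:2].astype(np.float32)*1000); print(rc)
    g=cv2.inRange(hsv,(50,100,40),(85,255,255))
    b2=(180,190,300,280) if n=="top" else (230,270,360,420); z[:]=0;z[b2[1]:b2[3],b2[0]:b2[2]]=1
    v,u=np.nonzero((g>0)&(z>0)); P=bydepth(C,np.c_[u,v],D)
    print("green",len(P),np.percentile(P[:,2],[5,50,95,99]).round(4),cv2.minAreaRect(P[:,:2].astype(np.float32)*1000))
    bb=(303,238,328,265) if n=="top" else (325,228,350,280)
    u,v=np.meshgrid(range(bb[0],bb[2]),range(bb[1],bb[3])); P=bydepth(C,np.c_[u.ravel(),v.ravel()],D); q=P[P[:,2]>.01]
    print("bottle",q[:,:2].min(0),q[:,:2].max(0),q[:,2].max())
E
```

```text
top blue n 1345 z pct [0.0205 0.04   0.0532 0.0564]
((450.942138671875, -123.32757568359375), (198.89178466796875, 397.5384521484375), 34.45783996582031)
green 2228 [0.0089 0.0147 0.0442 0.0469] ((447.88775634765625, 90.468994140625), (406.96246337890625, 161.29196166992188), 50.6362190246582)
bottle [ 0.25648122 -0.01570034] [0.49251643 0.02057601] 1.344540693213863
side blue n 1060 z pct [0.0143 0.0393 0.0507 0.0519]
((491.83758544921875, 110.94058227539062), (103.47291564941406, 956.3515625), 1.484772801399231)
green 4811 [0.0103 0.0128 0.0414 0.0431] ((504.7269287109375, 332.057861328125), (126.01040649414062, 518.7241821289062), 3.1133577823638916)
bottle [ 0.42772835 -0.09060519] [0.49015075 0.58761533] 0.6566836414753756
```

```bash
python3 - <<'E'
import cv2
p=cv2.imread('pics/top0.png')[185:285,175:475]
cv2.imwrite('pics/topc.png',cv2.resize(p,(780,260),interpolation=cv2.INTER_CUBIC))
E
```

```text
(no output)
```

View pics/topc.png

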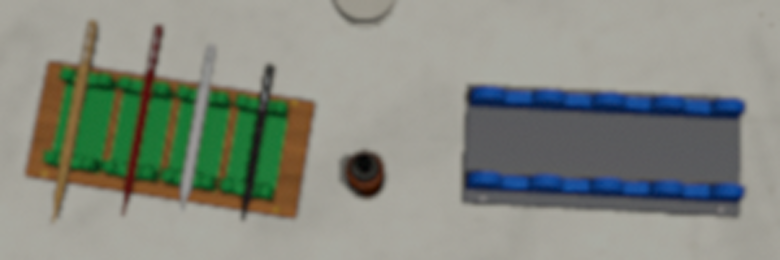

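The crop confirms the order amber, red, white, black and a bottle between the racks. Some pixels have no depth reading and spoil the rectangles, so I'll filter them out.

```bash
python3 - <<'E'
from h import *
for n in ("top","side"):
    C,p,D=snap(n); hsv=cv2.cvtColor(p,cv2.COLOR_BGR2HSV)
    u,v=np.meshgrid(range(640),range(480)); uv=np.c_[u.ravel(),v.ravel()]
    P=bydepth(C,uv,D); ok=(D.ravel()>0)
    def rep(l,s): 
        q=P[s]; lo,hi=np.percentile(q[:,:2],[.5,99.5],axis=0)
        print(n,l,len(q),"z",np.percentile(q[:,2],[5,50,95]).round(4),lo.round(3),hi.round(3),[np.round(a,1) for a in cv2.minAreaRect((q[:,:2]*1000).astype(np.float32))])
    B=cv2.inRange(hsv,(100,120,60),(130,255,255)).ravel()>0; G=cv2.inRange(hsv,(50,100,40),(85,255,255)).ravel()>0
    def inb(x0,x1,y0,y1,z0,z1): return ok&(P[:,0]>x0)&(P[:,0]<x1)&(P[:,1]>y0)&(P[:,1]<y1)&(P[:,2]>z0)&(P[:,2]<z1)
    rep("blue",B&inb(.35,.6,-.4,-.05,.02,.06)); rep("green",G&inb(.3,.6,.03,.4,.005,.06))
    rep("board",inb(.35,.6,.03,.4,.005,.06)); 
    rep("bottle",inb(.36,.5,-.03,.03,.015,.15)); print(P[inb(.36,.5,-.03,.03,.015,.15),2].max())
E
```

```text
top blue 1280 z [0.0245 0.0405 0.0531] [ 0.456 -0.307] [ 0.546 -0.084] [array([ 502.1, -196.1]), array([225.6,  82.9]), np.float64(86.6)]
top green 2215 z [0.0089 0.0146 0.0436] [0.461 0.073] [0.564 0.267] [array([513.7, 170.6]), array([193.1,  81.8]), np.float64(80.0)]
top board 5755 z [0.0055 0.0126 0.0463] [0.355 0.039] [0.597 0.387] [array([475. , 214.7]), array([249.8, 367.9]), np.float64(0.0)]
top bottle 231 z [0.025  0.0635 0.1003] [ 0.461 -0.011] [0.492 0.02 ] [array([476.7,   4.6]), array([30.7, 32.2]), np.float64(1.6)]
0.10850867098876371
side blue 960 z [0.0243 0.0407 0.0508] [ 0.451 -0.298] [ 0.542 -0.078] [array([ 496.4, -190.4]), array([224.4,  82.2]), np.float64(86.8)]
side green 4789 z [0.0103 0.0127 0.0413] [0.458 0.079] [0.563 0.275] [array([514.3, 173.5]), array([193.1,  93.1]), np.float64(80.3)]
side board 9244 z [0.0068 0.0127 0.0446] [0.442 0.059] [0.593 0.293] [array([489.6, 147. ]), array([312. , 184.8]), np.float64(70.3)]
side bottle 615 z [0.0191 0.0571 0.0953] [ 0.456 -0.   ] [0.488 0.024] [array([472. ,  10.9]), array([27.8, 33.1]), np.float64(89.4)]
0.1018814676507388
```

```bash
python3 -m pendant '[[0,0,-0.2,0,0,0.0395],[0,0,-0.2,0,0,0.0395],[0,0,-0.2,0,0,0.0395],[0,0,-0.2,0,0,0.0395],[0,0,0,0,0,0]]' 1
for i in 1 2; do :; done
python3 -m pendant '[[0.5,-1,-0.05,0,0,0],[0.5,-1,-0.05,0,0,0],[0.5,-1,-0.05,0,0,0],[0.5,-1,-0.05,0,0,0],[0.5,-1,-0.05,0,0,0]]'
python3 -m pendant '[[0.5,-1,-0.05,0,0,0],[0.5,-1,-0.05,0,0,0],[0.5,-1,-0.05,0,0,0],[0.5,-1,-0.05,0,0,0],[0.5,-1,-0.05,0,0,0]]'
```

```text
clock: 0.77
tool_pos: [0.2298, -0.5819, 0.2597]
eef_rot: [0.998, -0.062, 0.0, 0.001]
contact_force: [-0.5, -0.4, 0.3]
opening: 1.0
finger_force: 0.0
clock: 1.18
tool_pos: [0.307, -0.4635, 0.2648]
eef_rot: [0.998, -0.058, -0.0, -0.0]
contact_force: [0.3, 0.4, 0.0]
opening: 0.999
finger_force: 0.0
clock: 1.6
tool_pos: [0.3841, -0.3469, 0.2711]
eef_rot: [0.998, -0.058, -0.0, -0.0]
contact_force: [0.9, 0.6, 0.3]
opening: 1.001
finger_force: 0.0
```

```bash
python3 -m pendant '[[0.5,-1,-0.05,0,0,0],[0.5,-1,-0.05,0,0,0],[0.5,-1,-0.05,0,0,0],[0.5,-1,-0.05,0,0,0],[0.5,-1,-0.05,0,0,0]]' >/dev/null
python3 -m pendant '[[0.5,-1,-0.05,0,0,0],[0.5,-1,-0.05,0,0,0],[0.5,-1,-0.05,0,0,0],[0,0,0,0,0,0],[0,0,0,0,0,0]]'
python3 - <<'E'
from h import *
import pickle
C,p,D=snap("wrist"); pickle.dump((C,p,D),open("A.pkl","wb")); cv2.imwrite("pics/A.png",p); print(r.get_state()["q"].round(2))
E
```

```text
clock: 2.43
tool_pos: [0.5077, -0.1599, 0.281]
eef_rot: [0.998, -0.057, 0.0, -0.0]
contact_force: [-0.2, -1.5, -0.2]
opening: 1.002
finger_force: 0.0
[ 0.24  0.51 -0.03  1.8   0.02  0.84 -1.49]
```

View pics/A.png

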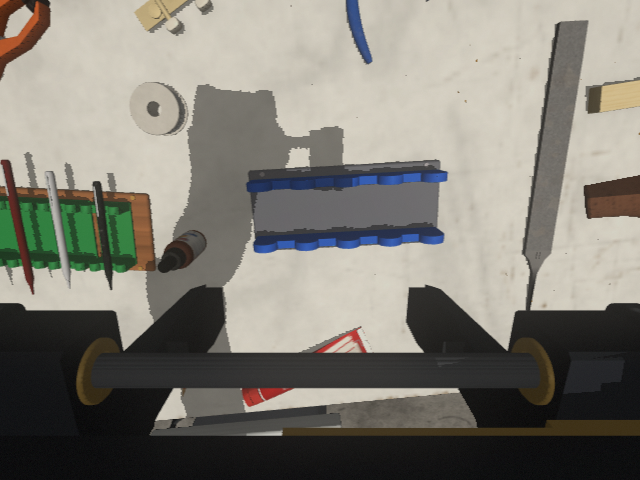

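View A shows the blue rack, with bars at rows ~182 and ~242 between columns 247 and 446. It also shows the bottle at (185,250) and three pens on the left. Next is the second view, further left.

```bash
python3 -m pendant '[[0,-1,0,0,0,0],[0,-1,0,0,0,0],[0,-1,0,0,0,0],[0,-1,0,0,0,0],[0,-1,0,0,0,0]]' >/dev/null
python3 -m pendant '[[0,-1,0,0,0,0],[0,-1,0,0,0,0],[0,-1,0,0,0,0],[0,0,0,0,0,0],[0,0,0,0,0,0]]'
python3 - <<'E'
from h import *
import pickle
C,p,D=snap("wrist"); pickle.dump((C,p,D),open("B.pkl","wb")); cv2.imwrite("pics/B.png",p); print(r.get_state()["q"].round(2))
E
```

```text
clock: 3.32
tool_pos: [0.5307, 0.0365, 0.281]
eef_rot: [0.998, -0.059, -0.0, 0.0]
contact_force: [-0.2, -0.5, -0.3]
opening: 1.004
finger_force: 0.0
[-0.14  0.51 -0.02  1.8   0.02  0.84 -1.86]
```

View pics/B.png

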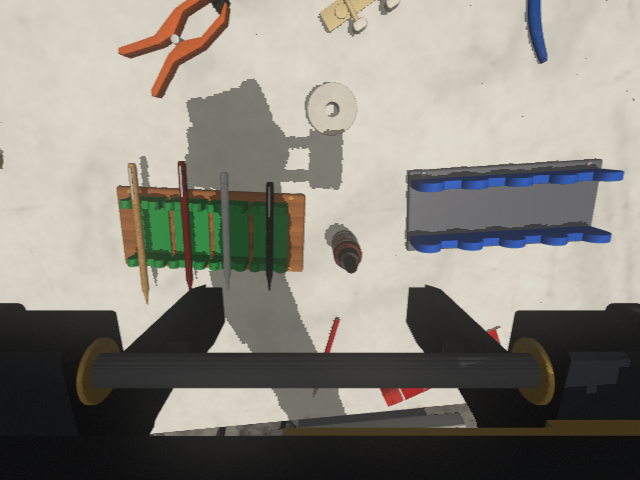

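View B shows all four pens: amber (131,165)-(147,303), red (182,163)-(189,290), white (224,173)-(226,290) and black (269,184)-(270,288). The blue rack spans columns 407–623, and the bottle is at (345,250). I'll measure from both views.

```bash
cat > m.py <<'E'
from h import *
import pickle
out={}
for n in "AB":
    C,p,D=pickle.load(open(n+".pkl","rb")); hsv=cv2.cvtColor(p,cv2.COLOR_BGR2HSV)
    u,v=np.meshgrid(range(640),range(480)); uv=np.c_[u.ravel(),v.ravel()]; P=bydepth(C,uv,D)
    Z=P[:,2].reshape(480,640); Y=(v<300)&(D>0)
    B=(cv2.inRange(hsv,(100,120,60),(130,255,255))>0)&Y&(Z>.02)&(Z<.06)&(v>150)
    q=P[B.ravel()]; rc=cv2.minAreaRect((q[:,:2]*1000).astype(np.float32)); print(n,"blue z95",np.percentile(q[:,2],[50,95]).round(4),np.round(rc[0],1),np.round(rc[1],1),round(rc[2],1))
    g=cv2.inRange(hsv,(50,100,30),(85,255,255))>0
    G=g&Y; q=P[G.ravel()]; rc=cv2.minAreaRect((q[:,:2]*1000).astype(np.float32)); print(n,"green",np.percentile(q[:,2],[50,98]).round(4),np.round(rc[0],1),np.round(rc[1],1),round(rc[2],1))
    b=Y&(abs(P[:,0].reshape(480,640)-.475)<.05)&(abs(P[:,1].reshape(480,640)-.007)<.035)&(Z>.012); q=P[b.ravel()]
    print(n,"bottle",q.min(0).round(3),q.max(0).round(3))
    pen=(Y&(Z>.037)&(Z<.055)&~g&(P[:,1].reshape(480,640)>.03)).astype(np.uint8)
    k,L,S,_=cv2.connectedComponentsWithStats(pen,connectivity=8)
    for i in range(1,k):
        if S[i,4]<150: continue
        vv,uu=np.nonzero(L==i); pts=np.c_[uu,vv].astype(np.float32)
        vx,vy,x0,y0=cv2.fitLine(pts,cv2.DIST_L2,0,.01,.01).ravel(); t=(pts-[x0,y0])@[vx,vy]
        e=np.array([[x0+vx*a,y0+vy*a] for a in (t.min(),t.max())])
        e=e[np.argsort(e[:,1])]; w=onplane(C,e,.0405); z=np.median(Z[vv,uu])
        ang=np.degrees(np.arctan2(*(w[0]-w[1])[[1,0]])); print(n,"pen px",e.round(1).tolist(),"z",z.round(4),"mid",w.mean(0)[:2].round(4),"len",np.linalg.norm(w[0]-w[1]).round(4),"ang",ang.round(1),np.median(p[vv,uu],axis=0))
        out.setdefault(n,[]).append((C,e,x0))
# triangulate the pens seen in both views (rightmost ones)
a=sorted(out["A"],key=lambda s:-s[2]);b=sorted(out["B"],key=lambda s:-s[2])
for s,t in zip(a,b):
    for i in(0,1):
        X,g=cross(s[0],s[1][i],t[0],t[1][i]); print("tri",X.round(4),"gap",g.round(4))
E
python3 m.py
```

```text
A blue z95 [0.0426 0.0505] [ 498.7 -195.4] [224.2  82.1] 86.7
A green [0.0117 0.0414] [509.5 161.6] [176.   82.3] 80.6
A bottle [ 0.458 -0.013  0.012] [0.491 0.018 0.102]
A pen px [[4.599999904632568, 159.1999969482422], [33.0, 294.0]] z 0.0427 mid [0.5207 0.1907] len 0.1644 ang -9.3 [35. 41. 86.]
A pen px [[48.79999923706055, 170.5], [69.5, 288.1000061035156]] z 0.0428 mid [0.5133 0.1443] len 0.144 ang -9.3 [147. 153. 155.]
A pen px [[96.19999694824219, 180.6999969482422], [111.0, 289.1000061035156]] z 0.043 mid [0.5011 0.094 ] len 0.1341 ang -9.3 [40. 46. 45.]
B blue z95 [0.0429 0.0506] [ 498.8 -193.6] [222.7  82.2] 86.7
B green [0.012  0.0416] [506.2 172.2] [193.3  92.4] 80.6
B bottle [ 0.461 -0.012  0.012] [0.491 0.021 0.102]
B pen px [[181.5, 160.89999389648438], [190.10000610351562, 289.0]] z 0.0433 mid [0.5245 0.1904] len 0.1557 ang -9.4 [36. 42. 93.]
B pen px [[131.5, 162.6999969482422], [146.60000610351562, 299.20001220703125]] z 0.0431 mid [0.5233 0.2471] len 0.1677 ang -9.3 [ 79. 121. 153.]
B pen px [[224.10000610351562, 171.89999389648438], [227.8000030517578, 289.0]] z 0.0433 mid [0.513  0.1446] len 0.1437 ang -9.4 [94. 98. 99.]
B pen px [[269.8999938964844, 182.0], [269.29998779296875, 290.0]] z 0.0434 mid [0.5007 0.0942] len 0.1338 ang -9.3 [32. 36. 36.]
tri [0.567  0.0834 0.04  ] gap 0.0006
tri [0.4347 0.1051 0.0402] gap 0.0003
tri [0.5841 0.1329 0.0402] gap 0.0004
tri [0.4418 0.1567 0.0396] gap 0.0001
tri [0.6016 0.1778 0.04  ] gap 0.0005
tri [0.4423 0.2056 0.037 ] gap 0.0075
```

```bash
cat > go.py <<'E'
from h import *
import sys
x,y,z,yaw=map(float,sys.argv[1:5]); s=r.get_state(); M=R.from_quat(s["eef_rot"]).as_matrix()
# target tool: z down, x along yaw
a=np.radians(yaw); T=np.array([[np.cos(a),np.sin(a),0],[np.sin(a),-np.cos(a),0],[0,0,-1]])
d=np.array([x,y,z])-s["tool_pos"]
print("tool_pos",s["tool_pos"].round(4),"turn now",(R.from_matrix(M.T@T).as_rotvec()/np.pi).round(4),"shift units before turn",(M.T@d/.025).round(2),"after turn",(T.T@d/.025).round(2))
E
python3 go.py .5197 .2477 .10 -9.35; python3 - <<'E'
from h import *
from plant import r
E
```

```text
tool_pos [0.5306 0.035  0.281 ] turn now [0.0005 0.0001 0.0134] shift units before turn [-1.46 -8.4   7.23] after turn [-1.81 -8.32  7.24]
```

```bash
python3 -m pendant '[[0,0,0,0.0005,0,0.0134],[-0.2,-0.925,0.8,0,0,0],[-0.2,-0.925,0.8,0,0,0],[-0.2,-0.925,0.8,0,0,0],[-0.2,-0.925,0.8,0,0,0]]' -0.32 >/dev/null
python3 -m pendant '[[-0.2,-0.925,0.8,0,0,0],[-0.2,-0.925,0.8,0,0,0],[-0.2,-0.925,0.8,0,0,0],[-0.2,-0.925,0.8,0,0,0],[-0.2,-0.925,0.8,0,0,0]]' >/dev/null
python3 -m pendant '[[0,0,0,0,0,0],[0,0,0,0,0,0]]'; python3 go.py .5197 .2477 .025 -9.35
python3 - <<'E'
from h import *
import pickle
C,p,D=snap("wrist"); pickle.dump((C,p,D),open("C.pkl","wb")); cv2.imwrite("pics/C.png",p)
E
```

```text
clock: 4.37
tool_pos: [0.52, 0.2485, 0.1004]
eef_rot: [0.997, -0.081, -0.001, 0.0]
contact_force: [0.1, -0.1, 0.2]
opening: 0.339
finger_force: 0.0
tool_pos [0.52   0.2485 0.1004] turn now [0.0002 0.0005 0.0003] shift units before turn [-0.    0.03  3.02] after turn [-0.01  0.03  3.02]
```

View pics/C.png

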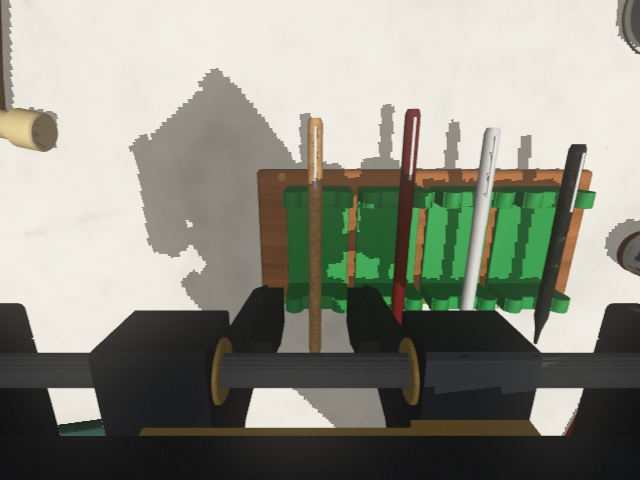

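The amber pen at column 316 sits midway between the fingers, so I'll descend and grip.

```bash
python3 -m pendant '[[0,0.02,1,0,0,0],[0,0,1,0,0,0],[0,0,0.6,0,0,0],[0,0,0.4,0,0,0],[0,0,0,0,0,0]]'
python3 -m pendant '[[0,0,0,0,0,0],[0,0,0,0,0,0],[0,0,0,0,0,0],[0,0,0,0,0,0]]' -1 20
python3 -m pendant '[[0,0,-0.3,0,0,0],[0,0,-0.7,0,0,0],[0,0,-1,0,0,0],[0,0,-1,0,0,0],[0,0,-1,0,0,0]]'
python3 -m pendant '[[0,0,-1,0,0,-0.034],[0,0,0,0,0,0],[0,0,0,0,0,0]]'
python3 go.py .4945 -.2694 .14 -3.3
```

```text
clock: 4.83
tool_pos: [0.5204, 0.2465, 0.0257]
eef_rot: [0.997, -0.083, -0.0, 0.0]
contact_force: [0.4, -0.2, -0.2]
opening: 0.341
finger_force: 0.0
clock: 5.17
tool_pos: [0.5211, 0.2495, 0.0277]
eef_rot: [0.997, -0.081, 0.001, -0.001]
contact_force: [-1.1, -0.9, 3.7]
opening: 0.098
finger_force: 20.0
clock: 5.58
tool_pos: [0.5199, 0.2492, 0.1283]
eef_rot: [0.997, -0.081, 0.0, -0.001]
contact_force: [0.3, -0.3, -0.3]
opening: 0.099
finger_force: 20.0
clock: 5.83
tool_pos: [0.5211, 0.2497, 0.1535]
eef_rot: [1.0, -0.028, 0.002, -0.002]
contact_force: [-0.1, -0.2, -0.7]
opening: 0.096
finger_force: 20.0
tool_pos [0.5211 0.2497 0.1535] turn now [-0.0012 -0.001   0.0003] shift units before turn [ 0.11 20.79  0.46] after turn [ 0.13 20.79  0.54]
```

```bash
python3 -m pendant '[[0,0.9,0,0,0,0],[0,1,0,0,0,0],[0,1,0,0,0,0],[0,1,0,0,0,0],[0,1,0,0,0,0]]'>/dev/null
python3 -m pendant '[[0,1,0,0,0,0],[0,1,0,0,0,0],[0,1,0,0,0,0],[0,1,0,0,0,0],[0,1,0,0,0,0]]'>/dev/null
python3 -m pendant '[[0,1,0,0,0,0],[0,1,0,0,0,0],[0,1,0,0,0,0],[0,1,0,0,0,0],[0,1,0,0,0,0]]'>/dev/null
python3 -m pendant '[[0,1,0,0,0,0],[0,1,0,0,0,0],[0,1,0,0,0,0],[0,1,0,0,0,0],[0,1,0,0,0,0]]'
python3 -m pendant '[[0,0.8,0.5,0,0,0],[0,0,0,0,0,0],[0,0,0,0,0,0]]'
python3 go.py .4945 -.2694 .075 -3.3
python3 - <<'E'
from h import *
C,p,D=snap("wrist"); cv2.imwrite("pics/D.png",p)
E
```

```text
clock: 7.5
tool_pos: [0.4913, -0.2483, 0.1497]
eef_rot: [1.0, -0.028, -0.001, -0.001]
contact_force: [0.2, 0.5, -0.1]
opening: 0.098
finger_force: 20.0
clock: 7.75
tool_pos: [0.4897, -0.2679, 0.1368]
eef_rot: [1.0, -0.03, -0.002, -0.001]
contact_force: [-0.2, 0.1, -0.3]
opening: 0.098
finger_force: 20.0
tool_pos [ 0.4897 -0.2679  0.1368] turn now [-0.0008  0.001  -0.0005] shift units before turn [0.2  0.05 2.47] after turn [0.2  0.05 2.47]
```

View pics/D.png

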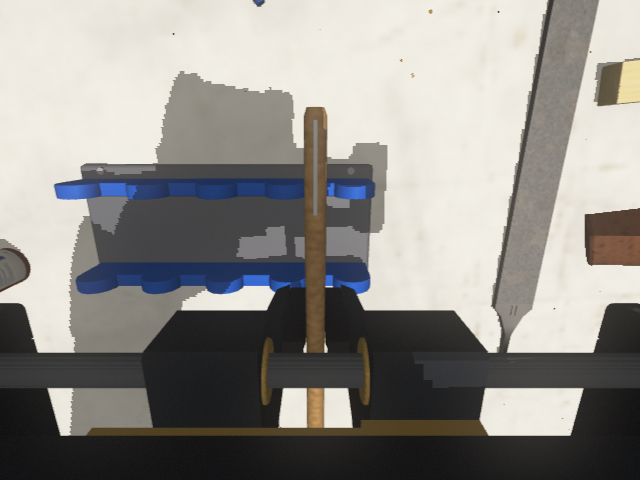

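The pen is in line at column 315 and the right-end notch is at about column 320, so it's aligned. Lower and release.

```bash
python3 -m pendant '[[0.2,0.05,0.5,0,0,0],[0,0,1,0,0,0],[0,0,1,0,0,0],[0,0,0,0,0,0],[0,0,0,0,0,0]]'
python3 go.py .4945 -.2694 .0285 -3.3
```

```text
clock: 8.22
tool_pos: [0.4959, -0.267, 0.0746]
eef_rot: [1.0, -0.027, -0.001, -0.002]
contact_force: [0.3, -0.1, -0.1]
opening: 0.098
finger_force: 20.0
tool_pos [ 0.4959 -0.267   0.0746] turn now [-0.0011  0.0008  0.0012] shift units before turn [-0.05  0.11  1.84] after turn [-0.05  0.1   1.84]
```

```bash
python3 -m pendant '[[0,0.06,0.8,0,0,0],[0,0,0.6,0,0,0],[0,0,0.4,0,0,0],[0,0,0,0,0,0],[0,0,0,0,0,0]]'
python3 -m pendant '[[0,0,0,0,0,0],[0,0,0,0,0,0],[0,0,0,0,0,0]]' -0.32
python3 -m pendant '[[0,0,-0.4,0,0,0],[0,0,-0.8,0,0,0],[0,0,-1,0,0,0],[0,0,-1,0,0,0],[0,0,-1,0,0,0]]'
python3 -m pendant '[[0,-0.5,0,0,0,0.034],[0,0,0,0,0,0],[0,0,0,0,0,0]]'
python3 - <<'E'
from h import *
C,p,D=snap("top"); cv2.imwrite("pics/E.png",cv2.resize(p[185:285,175:475],(780,260),interpolation=cv2.INTER_CUBIC))
C,p,D=snap("wrist"); cv2.imwrite("pics/E2.png",p)
E
python3 go.py .5207 .1907 .12 -9.35
```

```text
clock: 8.63
tool_pos: [0.4967, -0.2701, 0.0313]
eef_rot: [1.0, -0.028, 0.0, -0.001]
contact_force: [-0.8, -0.1, 0.0]
opening: 0.095
finger_force: 20.0
clock: 8.88
tool_pos: [0.4968, -0.2706, 0.0317]
eef_rot: [1.0, -0.028, 0.001, -0.0]
contact_force: [0.1, -0.0, 0.6]
opening: 0.3
finger_force: 0.0
clock: 9.3
tool_pos: [0.496, -0.2705, 0.1378]
eef_rot: [1.0, -0.028, 0.0, -0.001]
contact_force: [0.1, 0.0, -0.1]
opening: 0.34
finger_force: 0.0
clock: 9.55
tool_pos: [0.4969, -0.2575, 0.1365]
eef_rot: [0.997, -0.079, 0.0, -0.001]
contact_force: [-0.1, 1.0, 0.0]
opening: 0.336
finger_force: 0.0
tool_pos [ 0.4963 -0.2583  0.1355] turn now [-0.0004  0.0004  0.0008] shift units before turn [ -1.91 -17.88   0.64] after turn [ -1.95 -17.88   0.62]
```

View pics/E2.png

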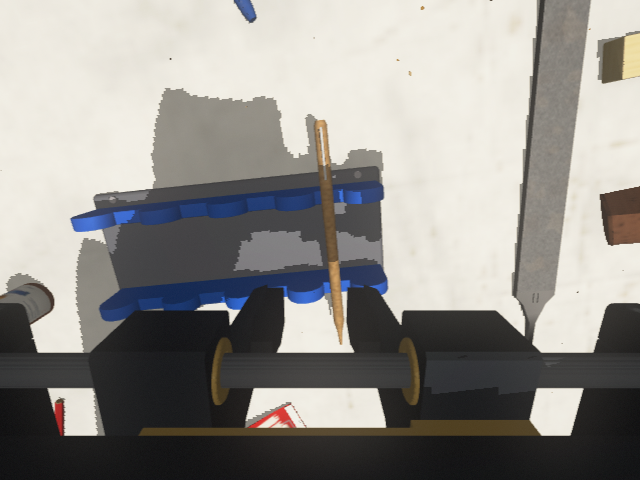

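Amber lies level in the right-end notch, on both bars from (321,121) to (341,345). Next is red.

```bash
python3 -m pendant '[[-0.11,-0.95,0,0,0,0],[-0.11,-1,0,0,0,0],[-0.11,-1,0,0,0,0],[-0.11,-1,0,0,0,0],[-0.11,-1,0,0,0,0]]'>/dev/null
python3 -m pendant '[[-0.11,-1,0,0,0,0],[-0.11,-1,0,0,0,0],[-0.11,-1,0,0,0,0],[-0.11,-1,0,0,0,0],[-0.11,-1,0,0,0,0]]'>/dev/null
python3 -m pendant '[[-0.11,-1,0,0,0,0],[-0.11,-1,0,0,0,0],[-0.11,-1,0,0,0,0],[-0.11,-1,0,0,0,0],[-0.11,-1,0,0,0,0]]'>/dev/null
python3 -m pendant '[[-0.11,-1,0,0,0,0],[-0.11,-1,0,0,0,0],[-0.11,-0.93,0.4,0,0,0],[0,0,0,0,0,0],[0,0,0,0,0,0]]'
python3 go.py .5207 .1907 .026 -9.35
```

```text
clock: 11.32
tool_pos: [0.5196, 0.192, 0.1252]
eef_rot: [0.997, -0.079, -0.001, -0.0]
contact_force: [0.4, -0.3, -0.5]
opening: 0.341
finger_force: 0.0
tool_pos [0.5196 0.192  0.1252] turn now [-0.0002  0.0007  0.0014] shift units before turn [0.06 0.05 3.97] after turn [0.05 0.04 3.97]
```

```bash
python3 -m pendant '[[0.05,0.04,1,0,0,0],[0,0,1,0,0,0],[0,0,1,0,0,0],[0,0,0.9,0,0,0],[0,0,0,0,0,0]]'
python3 -m pendant '[[0,0,0,0,0,0],[0,0,0,0,0,0],[0,0,0,0,0,0],[0,0,0,0,0,0]]' -1 20
python3 -m pendant '[[0,0,-0.3,0,0,0],[0,0,-0.7,0,0,0],[0,0,-1,0,0,0],[0,0,-1,0,0,0],[0,0,-1,0,0,0]]'
python3 -m pendant '[[0,0,-1,0,0,-0.034],[0,0,0,0,0,0],[0,0,0,0,0,0]]'
python3 go.py .4974 -.2195 .14 -3.3
```

```text
clock: 11.73
tool_pos: [0.5191, 0.1868, 0.0253]
eef_rot: [0.997, -0.082, -0.003, 0.002]
contact_force: [-0.4, -0.2, -0.3]
opening: 0.342
finger_force: 0.0
clock: 12.07
tool_pos: [0.5226, 0.1904, 0.0304]
eef_rot: [0.997, -0.081, 0.001, -0.001]
contact_force: [0.3, -1.1, 1.9]
opening: 0.097
finger_force: 20.0
clock: 12.48
tool_pos: [0.5213, 0.1898, 0.131]
eef_rot: [0.997, -0.081, 0.0, -0.001]
contact_force: [0.4, -0.6, -0.4]
opening: 0.097
finger_force: 20.0
clock: 12.73
tool_pos: [0.5224, 0.1902, 0.1562]
eef_rot: [1.0, -0.028, 0.002, -0.002]
contact_force: [-0.5, 0.2, -0.2]
opening: 0.097
finger_force: 20.0
tool_pos [0.5224 0.1902 0.1562] turn now [-0.0011 -0.0012  0.0003] shift units before turn [-0.07 16.42  0.59] after turn [-0.06 16.42  0.65]
```

```bash
python3 -m pendant '[[0,0.9,0,0,0,0],[0,1,0,0,0,0],[0,1,0,0,0,0],[0,1,0,0,0,0],[0,1,0,0,0,0]]'>/dev/null
python3 -m pendant '[[0,1,0,0,0,0],[0,1,0,0,0,0],[0,1,0,0,0,0],[0,1,0,0,0,0],[0,1,0,0,0,0]]'>/dev/null
python3 -m pendant '[[0,1,0,0,0,0],[0,1,0,0,0,0],[0,1,0,0,0,0],[0,1,0,0,0,0],[0,1,0,0,0,0]]'>/dev/null
python3 -m pendant '[[0,1,0.4,0,0,0],[0,0.5,1,0,0,0],[0,0,1,0,0,0],[0,0,0,0,0,0],[0,0,0,0,0,0]]'>/dev/null
python3 -m pendant '[[0,0,0,0,0,0],[0,0,0,0,0,0]]'
python3 go.py .4974 -.2195 .031 -3.3
```

```text
clock: 14.57
tool_pos: [0.4995, -0.2188, 0.0944]
eef_rot: [1.0, -0.027, 0.001, -0.001]
contact_force: [-0.8, 0.3, 0.3]
opening: 0.095
finger_force: 20.0
tool_pos [ 0.4995 -0.2188  0.0944] turn now [-0.0005 -0.0006  0.0009] shift units before turn [-0.09  0.04  2.54] after turn [-0.08  0.03  2.54]
```

```bash
python3 -m pendant '[[-0.08,0.03,0.8,0,0,0],[0,0,0.8,0,0,0],[0,0,0.6,0,0,0],[0,0,0.3,0,0,0],[0,0,0,0,0,0]]'
python3 -m pendant '[[0,0,0,0,0,0],[0,0,0,0,0,0],[0,0,0,0,0,0]]' -0.32
python3 -m pendant '[[0,0,-0.4,0,0,0],[0,0,-0.8,0,0,0],[0,0,-1,0,0,0],[0,0,-1,0,0,0],[0,0,-1,0,0,0]]'
python3 -m pendant '[[0,-0.5,0,0,0,0.034],[0,0,0,0,0,0],[0,0,0,0,0,0]]'
python3 go.py .5132 .1445 .12 -9.35
```

```text
clock: 14.98
tool_pos: [0.4968, -0.2195, 0.0307]
eef_rot: [1.0, -0.028, 0.0, -0.001]
contact_force: [0.1, -0.3, 0.2]
opening: 0.097
finger_force: 20.0
clock: 15.23
tool_pos: [0.4973, -0.2201, 0.0319]
eef_rot: [1.0, -0.028, 0.001, -0.0]
contact_force: [-0.2, 0.5, -0.8]
opening: 0.298
finger_force: 0.0
clock: 15.65
tool_pos: [0.4964, -0.2201, 0.138]
eef_rot: [1.0, -0.028, 0.0, -0.001]
contact_force: [-0.2, 0.1, -0.4]
opening: 0.342
finger_force: 0.0
clock: 15.9
tool_pos: [0.4973, -0.2071, 0.1367]
eef_rot: [0.997, -0.079, 0.0, -0.001]
contact_force: [0.4, 0.4, -0.1]
opening: 0.342
finger_force: 0.0
tool_pos [ 0.4973 -0.2071  0.1367] turn now [-0.0004 -0.0002  0.0014] shift units before turn [ -1.6  -13.99   0.69] after turn [ -1.66 -13.98   0.67]
```

```bash
python3 -m pendant '[[-0.12,-1,0,0,0,0],[-0.12,-1,0,0,0,0],[-0.12,-1,0,0,0,0],[-0.12,-1,0,0,0,0],[-0.12,-1,0,0,0,0]]'>/dev/null
python3 -m pendant '[[-0.12,-1,0,0,0,0],[-0.12,-1,0,0,0,0],[-0.12,-1,0,0,0,0],[-0.12,-1,0,0,0,0],[-0.12,-1,0,0,0,0]]'>/dev/null
python3 -m pendant '[[-0.12,-1,0,0,0,0],[-0.12,-1,0,0,0,0],[-0.12,-1,0,0,0,0],[-0.1,-0.98,0.4,0,0,0],[0,0,0,0,0,0]]'>/dev/null
python3 -m pendant '[[0,0,0,0,0,0],[0,0,0,0,0,0]]'
python3 go.py .5132 .1445 .029 -9.35
python3 - <<'E'
from h import *
C,p,D=snap("wrist"); cv2.imwrite("pics/F.png",p)
E
```

```text
clock: 17.32
tool_pos: [0.5125, 0.1425, 0.1259]
eef_rot: [0.997, -0.081, -0.001, 0.0]
contact_force: [-0.6, -0.4, 0.5]
opening: 0.338
finger_force: 0.0
tool_pos [0.5125 0.1425 0.1259] turn now [0.0001 0.0004 0.0003] shift units before turn [ 0.02 -0.09  3.88] after turn [ 0.01 -0.08  3.88]
```

View pics/F.png

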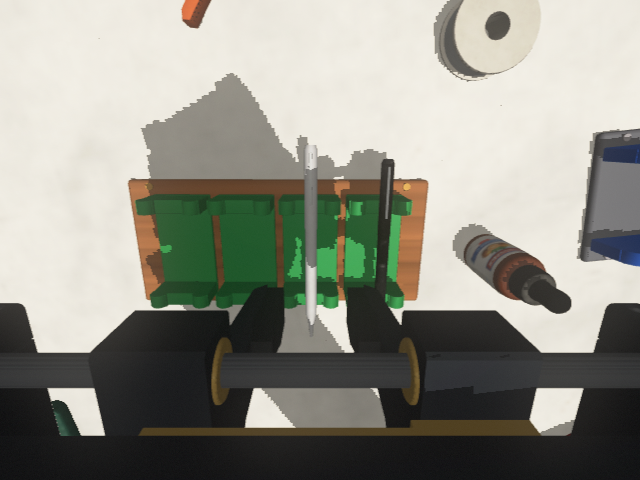

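White is at column 311, with the finger centre at 315, so a small shift to the left is needed. Black and the bottle are clear.

```bash
python3 -m pendant '[[0,-0.08,1,0,0,0],[0,0,1,0,0,0],[0,0,1,0,0,0],[0,0,0.85,0,0,0],[0,0,0,0,0,0]]'
python3 -m pendant '[[0,0,0,0,0,0],[0,0,0,0,0,0],[0,0,0,0,0,0],[0,0,0,0,0,0]]' -1 20
python3 -m pendant '[[0,0,-0.3,0,0,0],[0,0,-0.7,0,0,0],[0,0,-1,0,0,0],[0,0,-1,0,0,0],[0,0,-1,0,0,0]]'
python3 -m pendant '[[0,0,-1,0,0,-0.034],[0,0,0,0,0,0],[0,0,0,0,0,0]]'
python3 go.py .5002 -.1695 .14 -3.3
```

```text
clock: 17.78
tool_pos: [0.5112, 0.1436, 0.0271]
eef_rot: [0.997, -0.082, -0.003, 0.001]
contact_force: [-0.2, -0.4, -0.1]
opening: 0.342
finger_force: 0.0
clock: 18.12
tool_pos: [0.5142, 0.146, 0.0316]
eef_rot: [0.997, -0.081, 0.001, -0.001]
contact_force: [-0.4, -1.8, 2.5]
opening: 0.098
finger_force: 20.0
clock: 18.53
tool_pos: [0.513, 0.146, 0.1322]
eef_rot: [0.997, -0.081, 0.0, -0.001]
contact_force: [-0.2, 0.4, -1.5]
opening: 0.1
finger_force: 20.0
clock: 18.78
tool_pos: [0.5141, 0.1463, 0.1572]
eef_rot: [1.0, -0.028, 0.002, -0.002]
contact_force: [-0.3, 0.3, -0.9]
opening: 0.098
finger_force: 20.0
tool_pos [0.5141 0.1463 0.1572] turn now [-0.001  -0.0013  0.0003] shift units before turn [ 0.16 12.64  0.65] after turn [ 0.17 12.64  0.69]
```

```bash
python3 -m pendant '[[0,0.95,0,0,0,0],[0,1,0,0,0,0],[0,1,0,0,0,0],[0,1,0,0,0,0],[0,1,0,0,0,0]]'>/dev/null
python3 -m pendant '[[0.05,1,0,0,0,0],[0.05,1,0,0,0,0],[0.05,1,0,0,0,0],[0,1,0,0,0,0],[0,1,0,0,0,0]]'>/dev/null
python3 -m pendant '[[0,1,0,0,0,0],[0,1,0.4,0,0,0],[0,0.7,1,0,0,0],[0,0,1,0,0,0],[0,0,0,0,0,0]]'>/dev/null
python3 -m pendant '[[0,0,0,0,0,0],[0,0,0,0,0,0]]'
python3 go.py .5002 -.1695 .033 -3.3
```

```text
clock: 20.2
tool_pos: [0.4995, -0.1689, 0.095]
eef_rot: [1.0, -0.027, 0.0, -0.001]
contact_force: [0.3, 0.8, -0.6]
opening: 0.101
finger_force: 20.0
tool_pos [ 0.4995 -0.1689  0.095 ] turn now [-0.0007 -0.      0.0009] shift units before turn [0.03 0.03 2.48] after turn [0.03 0.02 2.48]
```

```bash
python3 -m pendant '[[0.03,0.02,0.8,0,0,0],[0,0,0.8,0,0,0],[0,0,0.6,0,0,0],[0,0,0.25,0,0,0],[0,0,0,0,0,0]]'
python3 -m pendant '[[0,0,0,0,0,0],[0,0,0,0,0,0],[0,0,0,0,0,0]]' -0.32
python3 -m pendant '[[0,0,-0.4,0,0,0],[0,0,-0.8,0,0,0],[0,0,-1,0,0,0],[0,0,-1,0,0,0],[0,0,-1,0,0,0]]'
python3 -m pendant '[[0,-0.5,-0.5,0,0,0.034],[0,0,0,0,0,0],[0,0,0,0,0,0]]'
sed -i 's/^d=/T=T@R.from_euler("x",float(sys.argv[5]) if len(sys.argv)>5 else 0,degrees=True).as_matrix()\nd=/' go.py
python3 go.py .5004 .0909 .13 -9.35
```

```text
clock: 20.62
tool_pos: [0.5002, -0.1695, 0.0333]
eef_rot: [1.0, -0.027, -0.0, -0.001]
contact_force: [-0.3, -0.1, -0.4]
opening: 0.096
finger_force: 20.0
clock: 20.87
tool_pos: [0.5008, -0.1705, 0.0346]
eef_rot: [1.0, -0.028, 0.001, -0.001]
contact_force: [-0.3, -0.4, -0.3]
opening: 0.301
finger_force: 0.0
clock: 21.28
tool_pos: [0.4999, -0.1706, 0.1406]
eef_rot: [1.0, -0.028, 0.0, -0.001]
contact_force: [0.1, -0.3, 0.4]
opening: 0.342
finger_force: 0.0
clock: 21.53
tool_pos: [0.5012, -0.1578, 0.1521]
eef_rot: [0.997, -0.079, 0.001, -0.001]
contact_force: [0.2, 0.6, -0.1]
opening: 0.338
finger_force: 0.0
tool_pos [ 0.5012 -0.1578  0.1521] turn now [-0.0004 -0.0007  0.0013] shift units before turn [-1.61 -9.82  0.89] after turn [-1.65 -9.81  0.88]
```

```bash
python3 -m pendant '[[-0.17,-0.98,0,0,0,0],[-0.17,-0.98,0,0,0,0],[-0.17,-0.98,0,0,0,0],[-0.17,-0.98,0,0,0,0],[-0.17,-0.98,0,0,0,0]]'>/dev/null
python3 -m pendant '[[-0.17,-0.98,0,0,0,0],[-0.17,-0.98,0,0,0,0],[-0.17,-0.98,0,0,0,0],[-0.17,-0.98,0,0,0,0],[-0.17,-0.98,0,0,0,0]]'>/dev/null
python3 -m pendant '[[0,0,0,-0.033,0,0],[0,0,0,-0.033,0,0],[0,0,0,-0.034,0,0],[0,0,0,0,0,0],[0,0,0,0,0,0]]'
python3 go.py .5004 .0909 .0305 -9.35 -18
python3 - <<'E'
from h import *
C,p,D=snap("side"); cv2.imwrite("pics/G.png",p)
E
```

```text
clock: 22.78
tool_pos: [0.4979, 0.0918, 0.1498]
eef_rot: [0.985, -0.077, -0.013, 0.155]
contact_force: [-0.3, -1.1, -0.1]
opening: 0.341
finger_force: 0.0
tool_pos [0.4979 0.0918 0.1498] turn now [-0.0003  0.0001  0.0021] shift units before turn [ 0.12 -1.45  4.55] after turn [ 0.11 -1.46  4.55]
```

View pics/G.png

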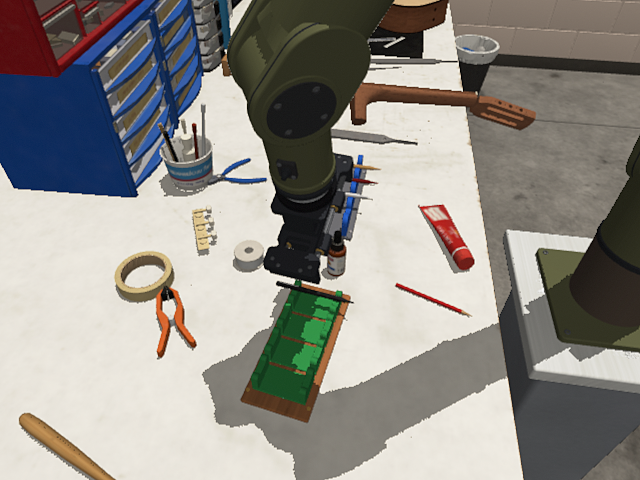

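The tool is tilted with its bottle-side end up, above the black pen at (315,290). Descend halfway and check the force, then go on.

```bash
python3 -m pendant '[[0.1,-0.3,0.9,0,0,0],[0,-0.3,0.9,0,0,0],[0,-0.3,0.9,0,0,0],[0,0,0,0,0,0],[0,0,0,0,0,0]]'
python3 go.py .5004 .0909 .0305 -9.35 -18
```

```text
clock: 23.25
tool_pos: [0.5002, 0.0876, 0.0801]
eef_rot: [0.984, -0.082, -0.014, 0.156]
contact_force: [-1.0, 0.7, 0.4]
opening: 0.341
finger_force: 0.0
tool_pos [0.5002 0.0876 0.0801] turn now [-0.0001  0.0011 -0.0009] shift units before turn [-0.01 -0.74  1.85] after turn [-0.01 -0.74  1.85]
```

```bash
python3 -m pendant '[[0,-0.3,0.6,0,0,0],[0,-0.25,0.6,0,0,0],[0,-0.19,0.6,0,0,0],[0,0,0,0,0,0],[0,0,0,0,0,0]]'
python3 go.py .5004 .0909 .0305 -9.35 -18
python3 -m pendant '[[0,0,0,0,0,0],[0,0,0,0,0,0],[0,0,0,0,0,0],[0,0,0,0,0,0]]' -1 20
python3 -m pendant '[[0,0.1,-0.3,0,0,0],[0,0.2,-0.6,0,0,0],[0,0.3,-0.9,0,0,0],[0,0.3,-0.9,0,0,0],[0,0.3,-0.9,0,0,0]]'
python3 -m pendant '[[0,0.3,-0.9,0,0,0],[0,0.3,-0.9,0,0,0],[0,0,0,0,0,0],[0,0,0,0,0,0]]'
python3 go.py .5031 -.1196 .16 -3.3 0
```

```text
clock: 23.67
tool_pos: [0.502, 0.0933, 0.0328]
eef_rot: [0.984, -0.081, -0.013, 0.155]
contact_force: [0.0, -0.6, 1.2]
opening: 0.339
finger_force: 0.0
tool_pos [0.502  0.0933 0.0328] turn now [-0.0005 -0.     -0.0005] shift units before turn [-0.05  0.07  0.12] after turn [-0.05  0.07  0.12]
clock: 24.0
tool_pos: [0.5023, 0.0945, 0.0327]
eef_rot: [0.985, -0.08, -0.012, 0.155]
contact_force: [0.3, 1.3, 5.9]
opening: 0.11
finger_force: 20.0
clock: 24.42
tool_pos: [0.5011, 0.0935, 0.1279]
eef_rot: [0.985, -0.08, -0.013, 0.155]
contact_force: [0.4, 0.6, -0.3]
opening: 0.103
finger_force: 20.0
clock: 24.75
tool_pos: [0.502, 0.0935, 0.1753]
eef_rot: [0.985, -0.081, -0.011, 0.154]
contact_force: [0.1, 0.0, -1.1]
opening: 0.106
finger_force: 20.0
tool_pos [0.502  0.0935 0.1753] turn now [ 0.0989  0.0044 -0.0333] shift units before turn [1.42 7.81 3.16] after turn [0.53 8.51 0.61]
```

```bash
python3 -m pendant '[[0,0,0,0.033,0.0015,-0.011],[0,0,0,0.033,0.0015,-0.011],[0,0,0,0.033,0.0015,-0.011],[0,0,0,0,0,0],[0,0,0,0,0,0]]'
python3 go.py .5031 -.1196 .13 -3.3 0
python3 - <<'E'
from h import *
C,p,D=snap("wrist"); cv2.imwrite("pics/H.png",p)
E
```

```text
clock: 25.17
tool_pos: [0.5008, 0.0899, 0.1733]
eef_rot: [0.999, -0.033, -0.002, 0.001]
contact_force: [0.4, 0.7, -0.2]
opening: 0.111
finger_force: 20.0
tool_pos [0.5008 0.0899 0.1733] turn now [ 0.001   0.0015 -0.0025] shift units before turn [0.65 8.35 1.76] after turn [0.57 8.36 1.73]
```

View pics/H.png

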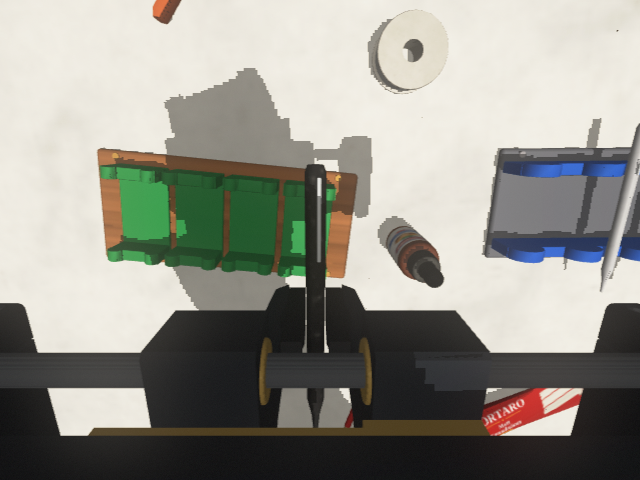

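The black pen is held straight at column 315, over an empty wooden rack. Carry it over.

```bash
python3 -m pendant '[[0.1,0.9,0,0,0,-0.002],[0.1,1,0,0,0,0],[0.1,1,0,0,0,0],[0.1,1,0,0,0,0],[0.1,1,0,0,0,0]]'>/dev/null
python3 -m pendant '[[0.1,1,0,0,0,0],[0,1,0,0,0,0],[0,1,0.5,0,0,0],[0,0.45,1,0,0,0],[0,0,0.7,0,0,0]]'>/dev/null
python3 -m pendant '[[0,0,0.5,0,0,0],[0,0,0,0,0,0],[0,0,0,0,0,0]]'
python3 go.py .5031 -.1196 .034 -3.3
```

```text
clock: 26.3
tool_pos: [0.5054, -0.1137, 0.1057]
eef_rot: [1.0, -0.024, -0.002, 0.001]
contact_force: [0.6, -0.9, 0.5]
opening: 0.102
finger_force: 20.0
tool_pos [ 0.5054 -0.1137  0.1057] turn now [0.0005 0.0015 0.0031] shift units before turn [-0.07  0.24  2.87] after turn [-0.08  0.24  2.87]
```

```bash
python3 -m pendant '[[-0.08,0.24,0,0,0.0015,0.003],[0,0,0.8,0,0,0],[0,0,0.5,0,0,0],[0,0,0,0,0,0],[0,0,0,0,0,0]]'
python3 go.py .5031 -.1196 .034 -3.3
```

```text
clock: 26.72
tool_pos: [0.5032, -0.1219, 0.0747]
eef_rot: [1.0, -0.031, 0.001, 0.001]
contact_force: [0.5, -0.6, 0.1]
opening: 0.111
finger_force: 20.0
tool_pos [ 0.5032 -0.1219  0.0747] turn now [ 0.0005 -0.0008 -0.0011] shift units before turn [-0.01 -0.09  1.63] after turn [-0.01 -0.09  1.63]
```

```bash
python3 -m pendant '[[0,-0.03,0.7,0,0,0],[0,0,0.6,0,0,0],[0,0,0.3,0,0,0],[0,0,0,0,0,0],[0,0,0,0,0,0]]'
python3 go.py .5031 -.1196 .034 -3.3
python3 -m pendant '[[0,0,0,0,0,0],[0,0,0,0,0,0],[0,0,0,0,0,0],[0,0,0,0,0,0]]' -0.32
python3 -m pendant '[[0,0,-0.4,0,0,0],[0,0,-0.8,0,0,0],[0,0,-1,0,0,0],[0,0,-1,0,0,0],[0,0,-1,0,0,0]]'
python3 -m pendant '[[-0.5,0.8,-1,0,0,0],[-0.5,0.8,-1,0,0,0],[-0.5,0.8,-1,0,0,0],[-0.5,0,-1,0,0,0],[0,0,0,0,0,0]]'
python3 -m pendant '[[0,0,0,0,0,0],[0,0,0,0,0,0]]'
python3 - <<'E'
from h import *
import pickle
C,p,D=snap("wrist"); pickle.dump((C,p,D),open("I.pkl","wb")); cv2.imwrite("pics/I.png",p)
E
```

```text
clock: 27.13
tool_pos: [0.5035, -0.1214, 0.0348]
eef_rot: [1.0, -0.031, 0.002, 0.001]
contact_force: [0.6, 0.5, -0.5]
opening: 0.106
finger_force: 20.0
tool_pos [ 0.5035 -0.1214  0.0348] turn now [ 0.0005 -0.001  -0.0013] shift units before turn [-0.02 -0.07  0.03] after turn [-0.02 -0.07  0.03]
clock: 27.47
tool_pos: [0.5034, -0.1214, 0.0347]
eef_rot: [1.0, -0.031, 0.002, 0.001]
contact_force: [-0.3, -0.7, 0.4]
opening: 0.339
finger_force: 0.0
clock: 27.88
tool_pos: [0.5026, -0.1212, 0.1409]
eef_rot: [1.0, -0.031, 0.001, 0.001]
contact_force: [0.4, -0.6, 0.5]
opening: 0.338
finger_force: 0.0
clock: 28.3
tool_pos: [0.448, -0.1802, 0.2436]
eef_rot: [0.999, -0.033, 0.004, 0.002]
contact_force: [0.4, 0.7, -0.1]
opening: 0.342
finger_force: 0.0
clock: 28.47
tool_pos: [0.4491, -0.1774, 0.2392]
eef_rot: [1.0, -0.03, 0.001, 0.001]
contact_force: [-0.1, 0.2, -0.4]
opening: 0.337
finger_force: 0.0
```

View pics/I.png

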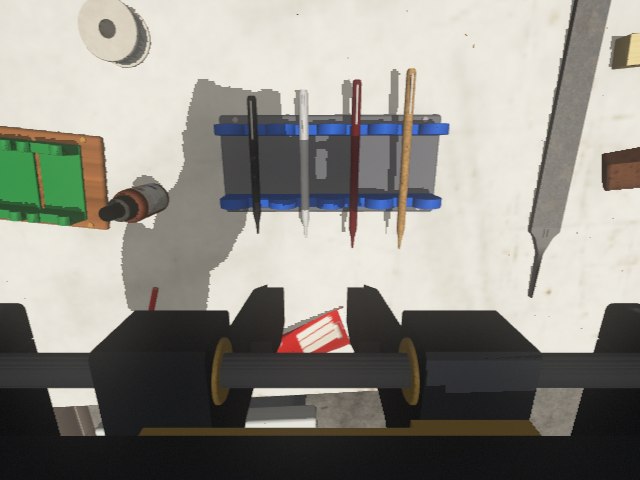

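All four pens lie across both bars, at columns 255, 304, 354 and 406: black, white, red, amber. I'll check them in the rack's frame.

```bash
python3 - <<'E'
from h import *
import pickle
C,p,D=pickle.load(open("I.pkl","rb")); hsv=cv2.cvtColor(p,cv2.COLOR_BGR2HSV)
u,v=np.meshgrid(range(640),range(480)); P=bydepth(C,np.c_[u.ravel(),v.ravel()],D); Z=P[:,2].reshape(480,640); Y=(v<260)&(D>0)&(u>200)&(u<460)
Bl=cv2.inRange(hsv,(100,120,50),(130,255,255))>0
q=P[(Bl&Y&(Z>.02)&(Z<.06)).ravel()]; rc=cv2.minAreaRect((q[:,:2]*1000).astype(np.float32)); print(rc)
c=np.array(rc[0])/1000; a=np.radians(rc[2]-90 if rc[2]>45 else rc[2]); Rb=np.array([[np.cos(a),np.sin(a)],[-np.sin(a),np.cos(a)]])
m=(Y&(Z>.034)&(Z<.06)&~Bl).astype(np.uint8); k,L,S,_=cv2.connectedComponentsWithStats(m)
for i in range(1,k):
    if S[i,4]<200: continue
    vv,uu=np.nonzero(L==i); vx,vy,x0,y0=cv2.fitLine(np.c_[uu,vv].astype(np.float32),cv2.DIST_L2,0,.01,.01).ravel(); t=(np.c_[uu,vv]-[x0,y0])@[vx,vy]
    w=onplane(C,np.array([[x0+vx*s,y0+vy*s] for s in(t.min(),t.max())]),.0405); w=w[np.argsort(w[:,0])]; d=Rb@(w[1]-w[0])[:2]
    zf=[np.median(Z[vv,uu][abs(t-s)<8]).round(3) for s in(t.min()+6,t.max()-6)]
    print((Rb@(w.mean(0)[:2]-c)).round(4),"ang",np.degrees(np.arctan2(d[1],d[0])).round(1),"len",np.hypot(*d).round(3),"z ends",zf)
E
```

```text
((498.5370178222656, -195.71572875976562), (224.56582641601562, 81.7513427734375), 86.70694732666016)
[ 0.002  -0.0749] ang 0.1 len 0.175 z ends [np.float64(0.041), np.float64(0.044)]
[-0.0019 -0.0246] ang 0.0 len 0.164 z ends [np.float64(0.042), np.float64(0.044)]
[-0.0005  0.0254] ang 0.3 len 0.144 z ends [np.float64(0.044), np.float64(0.042)]
[-0.0011  0.0752] ang -0.4 len 0.134 z ends [np.float64(0.044), np.float64(0.041)]
```

All four are within 2 mm of their places and level. I'll hand the job in.

```bash
python3 -c "
from plant import r
print(r.finish_job())"
```

```text
the job is handed in; nothing more can be done
None
```

The four pens are in the blue rack in reversed order (black, white, red, amber from the left), each measured level and within about 2 mm of its place, and the job is handed in; the hand-in call gave no verdict.

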